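Prop the projector hatch and wind its lens-shift dial to the stop

ROBOT

A 6-joint arm with a two-finger parallel gripper is mounted at the origin on the work surface. World frame = base frame: x ahead of the robot, y to its left, z up, the work surface at z = 0. Lengths are in mm, angles in rad, forces in N, time in s.
With the tool pointing down it reaches from about 300 to 950 mm from the base axis. Payload 3.1 kg.
Tool frame: the origin (TCP) lies at the very end of the fingers, on their centre line; the grasp point (between the pads) lies 19 mm behind it; z points along the fingers, y is the line along which they close (so a half turn about z gives the same grasp; the last joint's range is limited). The gripper opens to 85 mm and grips with 20 to 120 N. Pads are 22 mm wide; open, the fingers measure 114 mm over their backs; the gripper's body (76 mm by 85 mm) begins 54 mm behind the grasp point. The pads swing forward as they close: fully open they stand 13 mm farther back than shut.
Start: joints at [-1.19, 0.308, 1.634, -0, 1.2, -0.07], TCP at [272.279, -562.58, 231.272] pointing down, gripper open.
Joint ranges: [-3.06, 3.06], [-0.79, 1.96], [0.05, 2.63], [-1.19, 4.34], [0.05, 2.64], [-2.94, 2.94]. Speed limits (rad/s): [2.79, 2.79, 3.14, 3.14, 3.14, 3.14].

INTERFACE

Orientations are given as a rotation vector (axis times angle).
In Python, from rig import env gives the robot as it stands.
- The arm moves only by the shell command python3 -m jog 'ROWS' [FORCE]. ROWS is JSON, one flat list of numbers, 7 for each row, row after row: the turn, a rotation vector about the tool's x, y, z in rad, then the shift along the tool's x, y, z in m, then the closure, from 0 (fully open) to 1 (shut). In form: [wx, wy, wz, dx, dy, dz, fingers, wx, wy, wz, dx, dy, dz, fingers, ...]. A call has 1 to 8 rows; each row is the pose to reach, as a shift and turn from the pose commanded when the call began, along the tool's axes at that moment; what a row does not reach only later rows make up. A row lasts 1/10 s, in which the tool goes at most 50 mm and 8.59 degrees, less where a joint would pass 70% of its speed; a pose out of reach is approached as far as the arm can. A call with a gripper value outside its range is refused whole. The fingers move at their own pace and stop on an object; FORCE is the grip in N (left out, the last holds). Time passes only in rows, so rows that repeat a pose let the fingers close. It gives the time, the measured TCP pose, the force, the opening and the grip force at its end, in the units of the state.
- env.state(): the state, without advancing time (a new reading comes with each control period).
- env.grab_frame(name): name is "side" or "top"; returns a dict with "color" (480x640x3 uint8, red, green, blue), "z_map" (480x640 float32, mm along the optical axis (not along the pixel's ray), 0 where there is no reading), "camera_matrix" (3x3 intrinsics, pixels), "origin" and "orientation" of the camera in the world. Camera axes: x right, y down, z forward; pixel columns grow to the right and rows downward; lengths in mm; the calibration is good to about 2 mm. A picture is of the moment at which its call begins.
- env.close_job(): hands the job in; it is judged then, once.
The state is a dict: "time_s": time; "joints": joint angles; "qvel": joint speeds; "joint_torque": joint torques, N m; "tcp_pos": TCP position; "ee_rot": TCP orientation; "force": force on the tool from outside, world axes, zero at the start; "moment": the same for the moment, N m; "width": opening from 0.0 (shut) to 1.0 (fully open); "finger_force": force on a finger pad.
Only numpy, scipy, OpenCV 4.12 (cv2) and the standard library are available. Lean on these libraries where they do the work, as an engineer would, in place of code of your own. Each camera call takes 0.05 s, during which the arm holds its last target. There are 200 camera calls.

TASK

The hatch on top of the projector will not stay up by itself: lift it and prop it with the pencil case, set on the projector under the hatch and pushed back until you feel the hatch come up against its stop. Then turn the lens-shift dial underneath gently clockwise until it reaches its end stop, without forcing it. Leave the hatch resting on the case, do not strain the hatch or shift the projector, and leave the coasters and the lamp base alone.

Things in the scene. Friction and masses are not known exactly. Their poses are not given: they have to be found in the camera images.
- projector: White projector, loose (3.6 kg, rubber feet) on a 45 mm high white metal tier. Origin: centre of the main body's footprint, at the underside of the feet; local x to the rear (away from the robot), y left, z up. Main body x -90..105, y -170..170, top at z = 110 mm. For y -170..-62 only, a lens bay projects forward of the front face to x = -137 (lens to -148), top at z = 76.
- panel_left (a point): Middle of the projector's flat clear top panel left of the hatch (projector x 0, y 76, z 110 mm): the panel spans x -90..105, y -17..170 mm there. It goes on under the hatch behind and to the left of the dial's bay.
- hatch: White flip cover over the dial, 154 (front to back) x 141 x 4 mm, 0.1 kg. Origin on its hinge line, mid-width, at the plate's underside: projector x 15, y -87.5, z 110 mm. Shut, its axes lie along the projector's and it reaches from x 0 to -154. It swings up about y, z tipping to the rear, to a stop short of upright (65 to 85 degrees, found by feel: 3 to 4 N is enough, 9 N strains it); it always falls shut by its weight.
- hatch_lip (a point): Underside of the hatch at its front left corner. Between projector y -62 and -17 mm the front of the hatch overhangs the projector's front face (x = -90) by 49 mm: there it can be pushed up from below, in front of the projector.
- dial (a joint): Angle of the dial in rad: 0 when its finger bar lies along projector x, growing clockwise seen from above. Starts between 0.2 and 0.7; the end stop lies between 1.5 and 1.9, found by feel, and yields a little when leaned on. The dial drags with about 0.05 N m; 0.2 to 0.3 N m is plenty to feel the stop, 0.8 N m strains it.
- dial_grip (a point): On the dial's upright axis, 26 mm above the floor of its bay (projector x -97, y -104, z 102 mm). Dial: skirt 38 mm across, 3 mm high, with a finger bar 36 long, 12 wide, 3 to 31 mm above the floor; axes turn with it, x along the bar. The bay is sunk to z = 76 in the projector's top: x -105..-35, y -160..-48 mm, open to the front over the lens bay.
- case_center (a point): Centre of the hard grey plastic pencil case, 200 x 58 x 45 mm (x, y, z; edges rounded by 4 mm), about 0.25 kg, lying flat on the table to the left. Its frame is that of the case: x lengthwise, y across, z up.
- pencil_case: The same pencil case; origin at the centre of its underside, 22.5 mm below case_center.
- coaster_a: Lower of two stacked round white ceramic coasters, each 96 mm across, 8 mm thick, on the table at the right; origin at its underside. Leave alone.
- coaster_b: The upper coaster of the stack. Leave alone.
- lamp_base: Aluminium lamp base, disc 110 mm across with a 22 mm stem, 85 mm high, on the table at the right; origin at its underside. Leave alone.
Not all that is in view belongs to the job. Of the things shaped like the pencil_case, the grey one is meant.

How it is judged:
By the outcome, as a careful person would: the job done as asked, in the order asked, and still so for the second after the job is handed in, with the robot touching nothing.
It also fails if it takes over 72 s, if anything falls off the work surface, if the arm or the gripper's body presses on something with over 40 N, if the wrist force passes 120 N, or if a joint passes its speed limit or range.

## Working session

There is one attempt and no reset: what is moved stays moved. The work goes in short steps, Python scripts to look and compute and a shell command to move; the robot and the scene stay as the last step left them, time stands still between calls to the robot, and variables do not carry over. Pictures are saved under pics/ and viewed, at most 10 in all, crops included, and the job is handed in when it is done.

```bash
ls; mkdir -p pics
python3 - <<'E'
from rig import env
import cv2,numpy as np
for n in("side","top"):
    f=env.grab_frame(n); cv2.imwrite(f"pics/{n}0.png",f["color"][:,:,::-1]); np.savez(f"pics/{n}0.npz",**f)
    print(n,f["origin"],f["orientation"],f["camera_matrix"])
print(env.state())
E
```

```text
pics
side [ -374.66435147 -1098.22258774   990.67759912] [-2.03877383  0.65091812 -0.33067642] [[592.53249117   0.         314.4945377 ]
 [  0.         592.53249117 231.76082437]
 [  0.           0.           1.        ]]
top [ 312.87893775  118.82547281 1596.52545822] [-2.17027772  2.19398263 -0.10419744] [[565.74241088   0.         321.47734405]
 [  0.         565.74241088 242.99015861]
 [  0.           0.           1.        ]]
{'time_s': 0.1, 'joints': array([-1.18971106e+00,  3.08944259e-01,  1.63505518e+00, -1.55145485e-05,
        1.19969971e+00, -6.97145006e-02]), 'qvel': array([-0.00044532, -0.00148726, -0.0040481 ,  0.00082341,  0.00028945,
        0.00144801]), 'joint_torque': array([-6.83040143e-04, -4.16408873e+01, -2.77643859e+01, -1.13584842e-04,
        4.03674290e-03, -3.78661284e-06]), 'tcp_pos': array([ 271.98887701, -561.88657122,  230.14746142]), 'ee_rot': array([-3.06009727e+00, -7.01677875e-01,  5.35137493e-04]), 'force': array([-0.60789302, -0.28768963, -0.1959138 ]), 'moment': array([-0.03787586, -0.04757073, -0.00684562]), 'finger_force': 0.0, 'width': 1.0033742759465314}
```

View pics/top0.png

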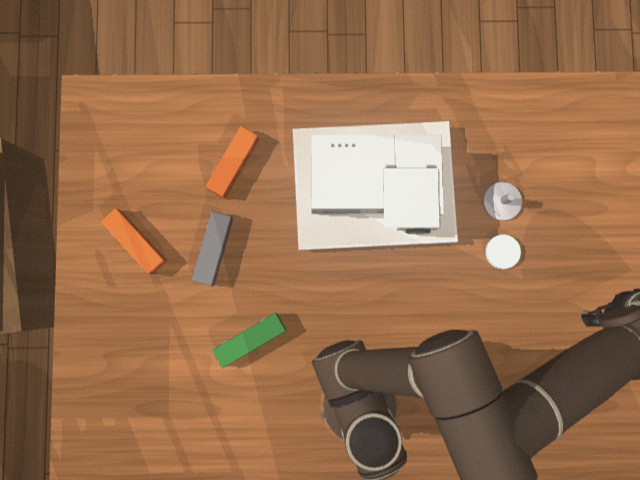

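View pics/side0.png

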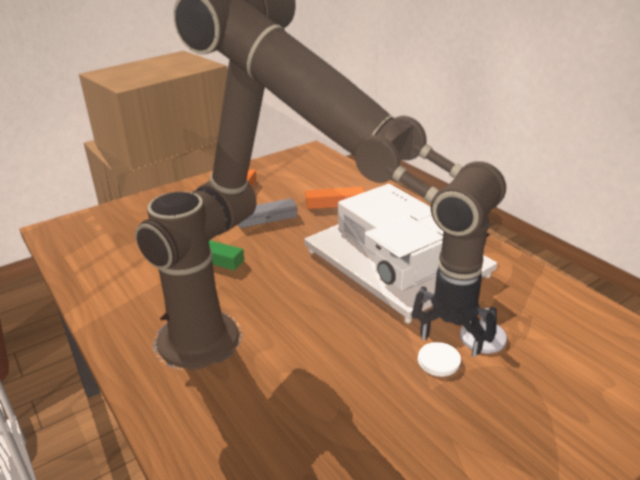

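The top view shows the projector body at about (311..442, 135..213), the shut hatch at (384..438, 168..230) and the grey case centred near (212, 249). In the side view the gripper is at the right, above the coasters and lamp. Next I'll measure the projector and the case.

```bash
cat > h.py <<'E'
import numpy as np,cv2
from scipy.spatial.transform import Rotation as R
def cloud(f):
    K=f["camera_matrix"];z=f["z_map"].astype(float);v,u=np.indices(z.shape)
    p=np.stack([(u-K[0,2])*z/K[0,0],(v-K[1,2])*z/K[1,1],z],-1)
    return p@R.from_rotvec(f["orientation"]).as_matrix().T+f["origin"]
def ray(f,uv,h):
    K=f["camera_matrix"];uv=np.atleast_2d(uv).astype(float)
    d=np.c_[(uv[:,0]-K[0,2])/K[0,0],(uv[:,1]-K[1,2])/K[1,1],np.ones(len(uv))]@R.from_rotvec(f["orientation"]).as_matrix().T
    return f["origin"]+d*((h-f["origin"][2])/d[:,2])[:,None]
E
python3 - <<'E'
from h import *
f=dict(np.load("pics/top0.npz")); P=cloud(f); c=f["color"].astype(int)
z=P[...,2]
for u,v in((350,180),(410,200),(420,150),(410,225),(212,249),(300,240),(250,220),(440,200)): print((u,v),P[v,u].round(1),c[v,u])
# case
hsv=cv2.cvtColor(f["color"],cv2.COLOR_RGB2HSV)
m=((hsv[...,1]<60)&(z>30)&(z<60)).astype(np.uint8); m[:,:180]=0;m[:,245:]=0;m[:200]=0;m[300:]=0
ct=max(cv2.findContours(m,0,2)[0],key=cv2.contourArea)[:,0]
r=cv2.minAreaRect(ray(f,ct,45)[:,:2].astype(np.float32));print("case",r,cv2.boxPoints(r).round())
m=((z>140)&(z<175)).astype(np.uint8); m[:,:290]=0;m[:,460:]=0;m[:110]=0;m[255:]=0
ct=max(cv2.findContours(m,0,2)[0],key=cv2.contourArea)[:,0]
p=ray(f,ct,156)[:,:2].astype(np.float32);r=cv2.minAreaRect(p);print("proj",r,cv2.boxPoints(r).round())
print(ray(f,cv2.approxPolyDP(ct[:,None],3,True)[:,0],156).round(),cv2.approxPolyDP(ct[:,None],3,True)[:,0].tolist())
from rig import env
s=env.state();print(R.from_rotvec(s["ee_rot"]).as_matrix().round(3))
big=cv2.resize(f["color"][115:255,170:460,::-1],None,fx=2.7,fy=2.7,interpolation=2);cv2.imwrite("pics/crop.png",big)
E
```

```text
(350, 180) [599.2  28.7 155.4] [239 239 232]
(410, 200) [ 544.4 -124.   162.6] [239 239 233]
(420, 150) [ 677.  -154.9  153.2] [238 238 230]
(410, 225) [ 480.1 -122.8  160.6] [238 239 232]
(212, 249) [433.  404.4  41.7] [148 143 140]
(300, 240) [455.5 162.2  40.2] [231 221 207]
(250, 220) [518.1 305.1  -2.9] [124  87  59]
(440, 200) [ 544.1 -201.8  159.5] [237 237 229]
case ((435.70111083984375, 404.4173583984375), (59.985836029052734, 197.09788513183594), 74.46047973632812) [[333. 402.]
 [523. 349.]
 [539. 407.]
 [349. 460.]]
proj ((599.3414306640625, -39.93817138671875), (338.620849609375, 241.06707763671875), 89.44589233398438) [[ 477. -208.]
 [ 718. -210.]
 [ 722.  128.]
 [ 480.  131.]]
[[ 719.  128.  156.]
 [ 527.  128.  156.]
 [ 525.  -55.  156.]
 [ 479.  -57.  156.]
 [ 477. -195.  156.]
 [ 508. -196.  156.]
 [ 511. -207.  156.]
 [ 718. -208.  156.]] [[311, 135], [312, 208], [383, 208], [384, 226], [438, 226], [438, 214], [442, 213], [440, 134]]
[[ 0.9    0.436 -0.001]
 [ 0.436 -0.9    0.002]
 [ 0.    -0.002 -1.   ]]
```

View pics/crop.png

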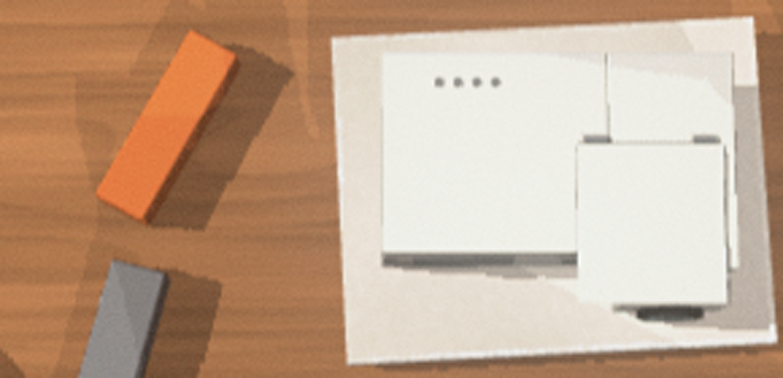

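The crop confirms it: the body is nearly square to the world (about -0.6°), the hatch is shut, and the grey case is clear of the distractors. I have the projector origin at about (616, -40) and the case centre at about (436, 404) with its width direction at 74.4°.

Plan:
1. Grip the case at its middle and lift the hatch lip with the case's right end.
2. Slide the case back over the panel to the hatch stop.
3. Turn the dial.

```bash
cat >> h.py <<'E'
PO=np.array([616.,-40.]);PY=-0.010
def pw(x,y):  # projector -> world
    c,s=np.cos(PY),np.sin(PY);return PO+[c*x-s*y,s*x+c*y]
def rot(psi,lean=0): # y axis at psi deg, lean deg: body leans toward robot (-x)
    p=np.radians(psi);M=np.array([[-np.sin(p),np.cos(p),0],[np.cos(p),np.sin(p),0],[0,0,-1]]).T.copy()
    M=np.c_[[-np.sin(p),np.cos(p),0],[np.cos(p),np.sin(p),0],[0,0,-1]]
    return R.from_euler('y',-lean,degrees=True)*R.from_matrix(M)
def go(x,y,z,psi,lean=0):
    from rig import env
    s=env.state();A=R.from_rotvec(s["ee_rot"])
    w=(A.inv()*rot(psi,lean)).as_rotvec();d=A.inv().apply(np.array([x,y,z])-s["tcp_pos"])/1000
    print("go",w.round(3),d.round(4),"deg",np.degrees(np.linalg.norm(w)).round(1),"t",s["time_s"])
def st():
    from rig import env
    s=env.state();q=R.from_rotvec(s["ee_rot"]).as_matrix()
    print("t",round(s["time_s"],2),"tcp",s["tcp_pos"].round(1),"psi",np.degrees(np.arctan2(q[1,1],q[0,1])).round(1),"z",q[:,2].round(3),"F",s["force"].round(2),"M",s["moment"].round(3),"w",round(s["width"],3),"ff",round(s["finger_force"],1))
E
python3 -c "
from h import *
go(436,404,150,74.4)"
```

```text
go [-1.000e-03 -3.000e-03 -2.419e+00] [ 0.5684 -0.7978  0.0819] deg 138.6 t 0.1
```

```bash
python3 -m jog '[0,0,-2.419,0.568,-0.798,0.04,0, 0,0,-2.419,0.568,-0.798,0.04,0, 0,0,-2.419,0.568,-0.798,0.04,0, 0,0,-2.419,0.568,-0.798,0.04,0, 0,0,-2.419,0.568,-0.798,0.04,0, 0,0,-2.419,0.568,-0.798,0.04,0, 0,0,-2.419,0.568,-0.798,0.04,0, 0,0,-2.419,0.568,-0.798,0.04,0]' 40; python3 -c "
from h import *
st();go(436,404,120,74.4)"
```

```text
time_s: 0.9
tcp_pos: [338.6, -166.5, 214.6]
ee_rot: [2.125, 2.314, 0.0]
force: [0.2, -0.8, -0.1]
width: 1.004
finger_force: 0.0
t 0.9 tcp [ 338.6 -166.5  214.6] psi 4.9 z [ 0.  0. -1.] F [ 0.16 -0.84 -0.06] M [0.031 0.011 0.025] w 1.004 ff 0.0
go [ 0.    -0.    -1.213] [0.5602 0.1455 0.0948] deg 69.5 t 0.9
```

```bash
python3 -m jog '[0,0,-1.213,0.56,0.145,0.08,0, 0,0,-1.213,0.56,0.145,0.08,0, 0,0,-1.213,0.56,0.145,0.08,0, 0,0,-1.213,0.56,0.145,0.08,0, 0,0,-1.213,0.56,0.145,0.08,0, 0,0,-1.213,0.56,0.145,0.08,0, 0,0,-1.213,0.56,0.145,0.08,0, 0,0,-1.213,0.56,0.145,0.08,0]' ; python3 -c "
from h import *
st();go(436,404,100,74.4)"
```

```text
time_s: 1.7
tcp_pos: [407.0, 223.9, 159.7]
ee_rot: [0.444, 3.11, -0.0]
force: [1.2, -0.2, -0.0]
width: 1.0
finger_force: 0.0
t 1.7 tcp [407.  223.9 159.7] psi 73.7 z [ 0. -0. -1.] F [ 1.24 -0.23 -0.04] M [-0.005 -0.06  -0.001] w 1.0 ff 0.0
go [-0.     0.    -0.012] [0.0226 0.181  0.0596] deg 0.7 t 1.7
```

```bash
python3 -m jog '[0,0,0,0.022,0.178,0.04,0, 0,0,0,0.022,0.178,0.04,0, 0,0,0,0.022,0.178,0.04,0, 0,0,0,0.022,0.178,0.04,0, 0,0,0,0.022,0.178,0.04,0, 0,0,0,0.022,0.178,0.04,0]' ; python3 -c "
from h import *
st();go(436,404,6,74.4)"
```

```text
time_s: 2.3
tcp_pos: [436.4, 398.4, 119.1]
ee_rot: [-0.452, -3.107, 0.004]
force: [0.1, -1.1, -0.2]
width: 1.001
finger_force: 0.0
t 2.3 tcp [436.4 398.4 119.1] psi 73.4 z [-0.002 -0.002 -1.   ] F [ 0.1  -1.15 -0.2 ] M [ 0.025 -0.002 -0.047] w 1.001 ff 0.0
go [-0.002 -0.001 -0.017] [0.0019 0.0055 0.1131] deg 1.0 t 2.3
```

```bash
python3 -m jog '[0,0,-0.017,0.002,0.006,0.05,0, 0,0,-0.017,0.002,0.006,0.09,0, 0,0,-0.017,0.002,0.006,0.112,0, 0,0,-0.017,0.002,0.006,0.112,0, 0,0,-0.017,0.002,0.006,0.112,1, 0,0,-0.017,0.002,0.006,0.112,1, 0,0,-0.017,0.002,0.006,0.112,1, 0,0,-0.017,0.002,0.006,0.112,1]' 40; python3 -m jog '[0,0,0,0,0,0,1,0,0,0,0,0,0,1,0,0,0,0,0,0,1]' 40;python3 -c "
from h import *
st()
x,y=pw(-190,54);print(x,y);go(x,y,120,-0.6)"
```

```text
time_s: 3.1
tcp_pos: [438.9, 405.8, 10.6]
ee_rot: [0.429, 3.109, 0.004]
force: [1.1, -2.3, 6.8]
width: 0.67
finger_force: 46.1
time_s: 3.4
tcp_pos: [438.9, 405.8, 10.6]
ee_rot: [0.428, 3.109, 0.004]
force: [0.2, -0.5, 7.3]
width: 0.674
finger_force: 46.3
t 3.4 tcp [438.9 405.8  10.6] psi 74.3 z [ 0.003  0.002 -1.   ] F [ 0.15 -0.51  7.28] M [-0.437  0.072 -0.16 ] w 0.674 ff 46.3
426.5494909208786 15.897268355991585
go [4.000e-03 1.000e-03 1.307e+00] [-0.0939 -0.3784 -0.1101] deg 74.9 t 3.4
```

```bash
python3 -m jog '[0,0,0,0,0,-0.05,1, 0,0,0,0,0,-0.09,1, 0,0,1.307,-0.094,-0.378,-0.1,1, 0,0,1.307,-0.094,-0.378,-0.1,1, 0,0,1.307,-0.094,-0.378,-0.1,1, 0,0,1.307,-0.094,-0.378,-0.1,1, 0,0,1.307,-0.094,-0.378,-0.1,1, 0,0,1.307,-0.094,-0.378,-0.1,1]' ; python3 -c "
from h import *
st()
x,y=pw(-190,54);go(x,y,110,-0.6)"
```

```text
time_s: 4.2
tcp_pos: [427.5, 103.5, 106.1]
ee_rot: [1.746, 2.611, 0.001]
force: [1.1, -1.0, -2.8]
width: 0.673
finger_force: 45.2
t 4.2 tcp [427.5 103.5 106.1] psi 22.4 z [ 0.001  0.    -1.   ] F [ 1.12 -0.96 -2.84] M [ 0.055 -0.072 -0.012] w 0.673 ff 45.2
go [0.001 0.    0.402] [-0.0806 -0.0343 -0.0039] deg 23.0 t 4.2
```

```bash
python3 -m jog '[0,0,0.402,-0.08,-0.034,-0.004,1, 0,0,0.402,-0.08,-0.034,-0.004,1, 0,0,0.402,-0.08,-0.034,-0.004,1, 0,0,0.402,-0.08,-0.034,-0.004,1, 0,0,0.402,-0.08,-0.034,-0.004,1]'
python3 - <<'E'
from h import *
from rig import env
st()
f=env.grab_frame("top");cv2.imwrite("pics/c1.png",cv2.resize(f["color"][110:310,220:470,::-1],None,fx=3,fy=3))
np.savez("pics/c1.npz",**f)
x,y=pw(-143,54);go(x,y,108,-0.6)
# case: grey in hand
P=cloud(f);h=cv2.cvtColor(f["color"],cv2.COLOR_RGB2HSV);print(P[205,330:400:10].round(),)
E
```

```text
time_s: 4.7
tcp_pos: [427.5, 18.4, 109.9]
ee_rot: [-2.225, -2.218, -0.0]
force: [0.8, 0.1, -2.2]
width: 0.669
finger_force: 45.2
t 4.7 tcp [427.5  18.4 109.9] psi -0.2 z [ 0.  0. -1.] F [ 0.75  0.1  -2.19] M [0.031 0.002 0.011] w 0.669 ff 45.2
go [-0.    -0.     0.008] [-0.0033  0.0461  0.0018] deg 0.5 t 4.75
[[ 313.  119. 1597.]
 [ 535.   55.  151.]
 [ 535.   29.  152.]
 [ 535.    4.  151.]
 [ 534.  -22.  155.]
 [ 533.  -47.  156.]
 [ 533.  -73.  158.]]
```

View pics/c1.png

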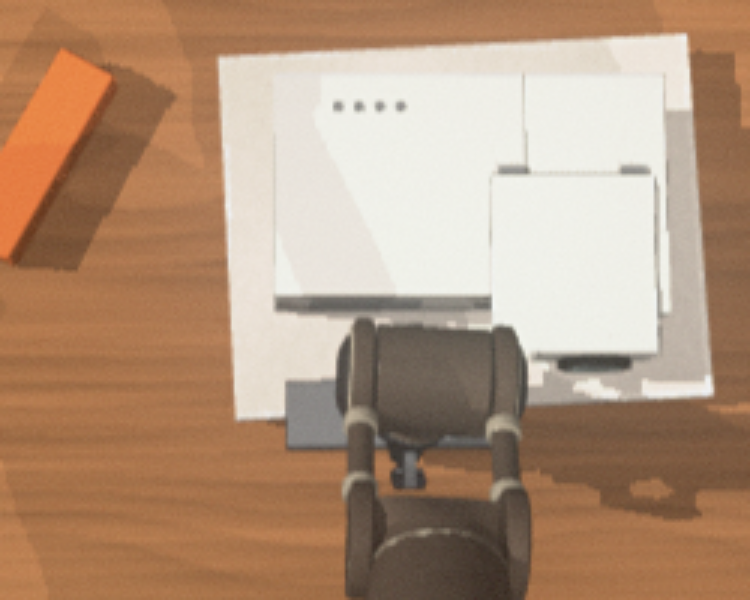

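The crop shows the case held level in front of the projector. Its left end is at about crop (287, 415), the hatch is still shut, and the wrist's right edge is near crop x 527. I'll work out the case extents and the wrist clearance.

Run:
```python
from h import *
f=dict(np.load("pics/c1.npz"));P=cloud(f)
q=lambda u,v:(220+u/3,110+v/3)
print("left end",ray(f,q(287,415),144).round(),"front edge",ray(f,q(300,448),144).round(),"rear",ray(f,q(300,381),144).round())
for u,v in((480,360),(515,360),(522,400),(503,470),(430,340)):
    a=q(u,v);print("wrist",(u,v),P[int(a[1]),int(a[0])].round())
s=P[212:250,340:400].reshape(-1,3);s=s[(s[:,2]>200)];print(s.min(0),s.max(0))
for lo in(180,220,260,300,340,380): 
    t=s[(s[:,2]>lo)&(s[:,2]<lo+40)]
    if len(t):print(lo,t.min(0).round(),t.max(0).round())
```

```text
left end [[424. 119. 144.]] front edge [[396. 108. 144.]] rear [[453. 108. 144.]]
wrist (480, 360) [435. -11. 464.]
wrist (515, 360) [ 313.  119. 1597.]
wrist (522, 400) [410. -41. 449.]
wrist (503, 470) [361. -20. 490.]
wrist (430, 340) [451.  22. 457.]
[312.87893775 -43.97851491 416.22895063] [ 470.65835046  118.82547281 1596.52545822]
380 [458.  57. 416.] [462.  57. 419.]
```

```bash
python3 -m jog '[0,0,0.008,-0.0035,0.02,0,1, 0,0,0.008,-0.0035,0.046,0,1, 0,0,0.008,-0.0035,0.046,0,1, 0,0,0.008,-0.0035,0.046,-0.015,1, 0,0,0.008,-0.0035,0.046,-0.03,1, 0,0,0.008,-0.0035,0.046,-0.045,1, 0,0,0.008,-0.0035,0.046,-0.061,1, 0,0,0.008,-0.0035,0.046,-0.061,1]'
python3 - <<'E'
from h import *
from rig import env
st()
f=env.grab_frame("side");cv2.imwrite("pics/s2.png",cv2.resize(f["color"][120:330,260:520,::-1],None,fx=3,fy=2.85))
E
```

```text
time_s: 5.55
tcp_pos: [474.7, 15.5, 172.6]
ee_rot: [2.231, 2.208, 0.004]
force: [0.9, 0.5, -2.3]
width: 0.671
finger_force: 45.3
t 5.55 tcp [474.7  15.5 172.6] psi -0.6 z [ 0.003  0.    -1.   ] F [ 0.86  0.5  -2.27] M [ 0.081  0.003 -0.018] w 0.671 ff 45.3
```

View pics/s2.png

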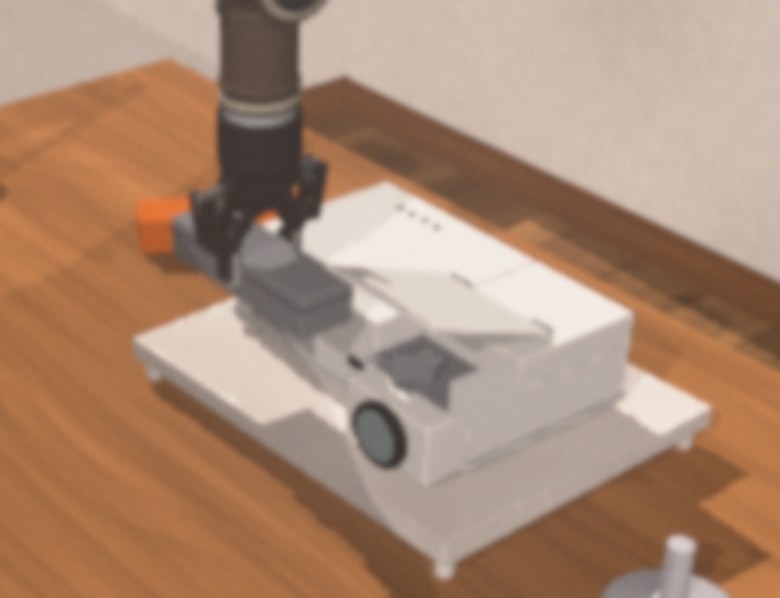

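The side view shows the hatch resting on the case's rear top edge at roughly 20° (crop 450, 300), with the bay and dial uncovered at crop (420, 365). Next: slide the case back.

```bash
python3 -m jog '[0,0,0,0,0.02,0,1, 0,0,0,0,0.04,0,1, 0,0,0,0,0.06,0,1, 0,0,0,0,0.08,0,1, 0,0,0,0,0.085,0.003,1, 0,0,0,0,0.085,0.005,1, 0,0,0,0,0.085,0.005,1]' ; python3 -c "
from h import *
st()"; python3 -m jog '[0,0,0,0,0,0.002,1, 0,0,0,0,0,0.002,1,0,0,0,0,0,0.003,1, 0,0,0,0,0,0.003,1]'
```

```text
time_s: 6.3
tcp_pos: [558.6, 13.6, 165.6]
ee_rot: [2.234, 2.208, 0.0]
force: [1.5, -0.6, -0.2]
width: 0.673
finger_force: 45.4
t 6.3 tcp [558.6  13.6 165.6] psi -0.7 z [ 0.001 -0.    -1.   ] F [ 1.47 -0.63 -0.16] M [-0.077 -0.254  0.112] w 0.673 ff 45.4
time_s: 6.7
tcp_pos: [558.5, 13.6, 165.6]
ee_rot: [2.234, 2.207, 0.001]
force: [-3.9, 1.2, 11.4]
width: 0.673
finger_force: 46.7
```

```bash
python3 -m jog '[0,0,0,0,0,-0.003,1, 0,0,0,0,0.004,-0.0035,1, 0,0,0,0,0.008,-0.0035,1, 0,0,0,0,0.012,-0.0035,1, 0,0,0,0,0.015,-0.0035,1, 0,0,0,0,0.015,-0.0035,1]' ; python3 -m jog '[0,0,0,0,0.001,0,1, 0,0,0,0,0.001,0,1]'; python3 -m jog '[0,0,0,0,0.001,0,1, 0,0,0,0,0.001,0,1]'; python3 -m jog '[0,0,0,0,0.001,0,1, 0,0,0,0,0.001,0,1]'
```

```text
time_s: 7.3
tcp_pos: [574.4, 13.1, 165.8]
ee_rot: [2.235, 2.207, 0.001]
force: [0.2, -0.2, -1.6]
width: 0.674
finger_force: 45.3
time_s: 7.5
tcp_pos: [574.7, 13.1, 166.0]
ee_rot: [-2.236, -2.207, 0.0]
force: [-0.2, -0.8, -3.6]
width: 0.675
finger_force: 45.3
time_s: 7.7
tcp_pos: [575.7, 13.2, 166.2]
ee_rot: [-2.236, -2.207, -0.0]
force: [-0.7, -0.4, -2.8]
width: 0.672
finger_force: 45.2
time_s: 7.9
tcp_pos: [576.8, 13.2, 166.4]
ee_rot: [2.236, 2.207, 0.0]
force: [-0.9, 0.3, -2.2]
width: 0.671
finger_force: 45.2
```

```bash
cat > chk.py <<'E'
import sys
from rig import env
s=env.state();F=s["force"];print(round(s["time_s"],2),s["tcp_pos"].round(1),F.round(1))
sys.exit(bool(F[0]<float(sys.argv[1])))
E
J="python3 -m jog"; C="python3 chk.py -3.0"
($J '[0,0,0,0,0.0006,0,1, 0,0,0,0,0.0006,0,1]' >/dev/null; $C) && 
($J '[0,0,0,0,0.0006,0,1, 0,0,0,0,0.0006,0,1]' >/dev/null; $C) && 
($J '[0,0,0,0,0.0006,0,1, 0,0,0,0,0.0006,0,1]' >/dev/null; $C) && 
($J '[0,0,0,0,0.0006,0,1, 0,0,0,0,0.0006,0,1]' >/dev/null; $C) && 
($J '[0,0,0,0,0.0006,0,1, 0,0,0,0,0.0006,0,1]' >/dev/null; $C) && 
($J '[0,0,0,0,0.0006,0,1, 0,0,0,0,0.0006,0,1]' >/dev/null; $C) && 
($J '[0,0,0,0,0.0006,0,1, 0,0,0,0,0.0006,0,1]' >/dev/null; $C) && 
($J '[0,0,0,0,0.0006,0,1, 0,0,0,0,0.0006,0,1]' >/dev/null; $C) && 
($J '[0,0,0,0,0.0006,0,1, 0,0,0,0,0.0006,0,1]' >/dev/null; $C) && 
($J '[0,0,0,0,0.0006,0,1, 0,0,0,0,0.0006,0,1]' >/dev/null; $C)
```

```text
8.1 [577.4  13.2 166.4] [-0.8  0.2 -1.7]
8.3 [578.   13.2 166.4] [-0.3 -0.1 -2.8]
8.5 [578.6  13.1 166.4] [-2.  -0.3 -2.4]
8.7 [579.2  13.1 166.4] [-0.4  0.5 -2.2]
8.9 [579.8  13.1 166.4] [-1.6 -0.9 -2. ]
9.1 [580.4  13.1 166.4] [-0.3  0.6 -2.1]
9.3 [581.   13.1 166.4] [-1.  -0.4 -1.8]
9.5 [581.6  13.1 166.4] [-0.2  0.4 -1.8]
9.7 [582.2  13.1 166.4] [-1.   0.7 -1.8]
9.9 [582.8  13.1 166.4] [-0.5 -0.3 -3.2]
```

```bash
J="python3 -m jog"; C="python3 chk.py -2.8"
($J '[0,0,0,0,0.0006,0,1, 0,0,0,0,0.0006,0,1]' >/dev/null; $C) && 
($J '[0,0,0,0,0.0006,0,1, 0,0,0,0,0.0006,0,1]' >/dev/null; $C) && 
($J '[0,0,0,0,0.0006,0,1, 0,0,0,0,0.0006,0,1]' >/dev/null; $C) && 
($J '[0,0,0,0,0.0006,0,1, 0,0,0,0,0.0006,0,1]' >/dev/null; $C) && 
($J '[0,0,0,0,0.0006,0,1, 0,0,0,0,0.0006,0,1]' >/dev/null; $C) && 
($J '[0,0,0,0,0.0006,0,1, 0,0,0,0,0.0006,0,1]' >/dev/null; $C) && 
($J '[0,0,0,0,0.0006,0,1, 0,0,0,0,0.0006,0,1]' >/dev/null; $C) && 
($J '[0,0,0,0,0.0006,0,1, 0,0,0,0,0.0006,0,1]' >/dev/null; $C) && 
($J '[0,0,0,0,0.0006,0,1, 0,0,0,0,0.0006,0,1]' >/dev/null; $C) && 
($J '[0,0,0,0,0.0006,0,1, 0,0,0,0,0.0006,0,1]' >/dev/null; $C) && 
($J '[0,0,0,0,0.0006,0,1, 0,0,0,0,0.0006,0,1]' >/dev/null; $C) && 
($J '[0,0,0,0,0.0006,0,1, 0,0,0,0,0.0006,0,1]' >/dev/null; $C) && 
($J '[0,0,0,0,0.0006,0,1, 0,0,0,0,0.0006,0,1]' >/dev/null; $C) && 
($J '[0,0,0,0,0.0006,0,1, 0,0,0,0,0.0006,0,1]' >/dev/null; $C)
```

```text
10.1 [583.4  13.1 166.4] [-1.2  0.5 -2.5]
10.3 [584.   13.1 166.4] [-0.9  0.3 -1.9]
10.5 [584.6  13.  166.4] [-1.5 -0.1 -3.3]
10.7 [585.2  13.  166.4] [-0.7 -0.  -2.8]
10.9 [585.8  13.  166.4] [-0.7 -0.1 -2. ]
11.1 [586.4  13.  166.4] [-0.1 -0.3 -2.8]
11.3 [587.   13.  166.4] [-1.   0.8 -3.3]
11.5 [587.6  13.  166.4] [ 0.2  0.1 -1.9]
11.7 [588.2  13.  166.4] [-0.2 -1.2 -2.6]
11.9 [588.8  13.  166.4] [-0.7  0.1 -2.5]
12.1 [589.4  13.  166.4] [-1.4  0.5 -3.1]
12.3 [590.   13.  166.4] [-1.2 -0.5 -2.3]
12.5 [590.6  13.  166.4] [-1.1  0.4 -1.7]
12.7 [591.2  13.  166.4] [-1.2 -0.1 -2.5]
```

```bash
J="python3 -m jog"; C="python3 chk.py -2.8"
cat >> h.py <<'E'
def hatch():
    from rig import env
    for n in("side","top"):
        P=cloud(env.grab_frame(n)).reshape(-1,3);b=(P[:,0]>510)&(P[:,0]<680)&(P[:,1]>-185)&(P[:,1]<-105)&(P[:,2]>180)&(P[:,2]<330);q=P[b]
        if len(q)>20:
            a=np.polyfit(q[:,2],q[:,0],1);print(n,len(q),"zmax",np.percentile(q[:,2],98).round(1),"angle",np.degrees(np.arctan2(1,-a[0])).round(1),"x@155",np.polyval(a,155).round(1))
E
python3 -c "
from h import *
hatch()"
($J '[0,0,0,0,0.0006,0,1, 0,0,0,0,0.0006,0,1]' >/dev/null; $C) && 
($J '[0,0,0,0,0.0006,0,1, 0,0,0,0,0.0006,0,1]' >/dev/null; $C) && 
($J '[0,0,0,0,0.0006,0,1, 0,0,0,0,0.0006,0,1]' >/dev/null; $C)
```

```text
side 763 zmax 305.3 angle 74.2 x@155 632.8
top 167 zmax 307.3 angle 73.2 x@155 636.5
13.0 [591.8  13.  166.4] [ 0.4 -0.4 -2.4]
13.2 [592.4  12.9 166.4] [ 0.1 -0.2 -2.2]
13.4 [593.   12.9 166.4] [ 0.2 -0.3 -2.8]
```

```bash
J="python3 -m jog"; C="python3 chk.py -2.6"
($J '[0,0,0,0,0.0006,0,1, 0,0,0,0,0.0006,0,1]' >/dev/null; $C) && 
($J '[0,0,0,0,0.0006,0,1, 0,0,0,0,0.0006,0,1]' >/dev/null; $C) && 
($J '[0,0,0,0,0.0006,0,1, 0,0,0,0,0.0006,0,1]' >/dev/null; $C) && 
($J '[0,0,0,0,0.0006,0,1, 0,0,0,0,0.0006,0,1]' >/dev/null; $C) && 
($J '[0,0,0,0,0.0006,0,1, 0,0,0,0,0.0006,0,1]' >/dev/null; $C) && 
($J '[0,0,0,0,0.0006,0,1, 0,0,0,0,0.0006,0,1]' >/dev/null; $C) && 
($J '[0,0,0,0,0.0006,0,1, 0,0,0,0,0.0006,0,1]' >/dev/null; $C) && 
($J '[0,0,0,0,0.0006,0,1, 0,0,0,0,0.0006,0,1]' >/dev/null; $C) && 
($J '[0,0,0,0,0.0006,0,1, 0,0,0,0,0.0006,0,1]' >/dev/null; $C); python3 -c "
from h import *
hatch();st()"
```

```text
13.6 [593.1  12.9 166.2] [-1.2  0.1 -2.1]
13.8 [593.3  12.9 166. ] [-3.2  0.4 -0.9]
side 801 zmax 306.6 angle 76.2 x@155 632.8
top 99 zmax 309.3 angle 75.7 x@155 635.5
t 13.9 tcp [593.3  13.  166. ] psi -0.8 z [-0.002  0.    -1.   ] F [-3.36 -0.52 -2.5 ] M [-0.035  0.486 -0.335] w 0.677 ff 45.4
```

```bash
python3 -m jog '[0,0,0,0,0,0.0006,1, 0,0,0,0,0,0.0012,1, 0,0,0,0,0,0.0012,1]'; python3 -m jog '[0,0,0,0,0,0,0.85, 0,0,0,0,0,0,0.6,0,0,0,0,0,0,0.3,0,0,0,0,0,0,0.0,0,0,0,0,0,0,0,0,0,0,0,0,0,0]' 20;  python3 -c "
from h import *
hatch();st()"
```

```text
time_s: 14.2
tcp_pos: [593.4, 13.0, 165.7]
ee_rot: [-2.235, -2.206, 0.002]
force: [-6.3, -0.1, 2.4]
width: 0.674
finger_force: 45.8
time_s: 14.8
tcp_pos: [595.1, 12.9, 165.7]
ee_rot: [2.234, 2.206, 0.002]
force: [-0.2, 0.5, -0.8]
width: 1.0
finger_force: 0.0
side 795 zmax 306.5 angle 76.3 x@155 632.8
top 100 zmax 310.2 angle 75.6 x@155 635.5
t 14.9 tcp [594.7  12.9 165.5] psi -0.7 z [ 0.001 -0.    -1.   ] F [-0.16  0.07 -0.65] M [-0.007  0.013 -0.043] w 1.002 ff 0.0
```

```bash
python3 -m jog '[0,0,0,0,0,-0.03,0, 0,0,0,0,0,-0.08,0, 0,0,0,0.04,0,-0.12,0, 0,0,0,0.09,0,-0.13,0, 0,0,0,0.14,-0.05,-0.13,0, 0,0,0,0.18,-0.1,-0.13,0, 0,0,0,0.2,-0.13,-0.13,0, 0,0,0,0.2,-0.13,-0.13,0]'
python3 - <<'E'
from h import *
from rig import env
st()
t=env.grab_frame("top");s=env.grab_frame("side");np.savez("pics/t3.npz",**t);np.savez("pics/s3.npz",**s)
def pix(f,p):
    q=R.from_rotvec(f["orientation"]).inv().apply(np.array(p)-f["origin"]);return (f["camera_matrix"]@(q/q[2]))[:2]
x,y=pw(-97,-104)
out=[]
for f in(t,s):
    u=pix(f,[x,y,45+107]);print(u.round(1));u=u.round().astype(int)
    out.append(cv2.resize(f["color"][u[1]-30:u[1]+30,u[0]-40:u[0]+40,::-1],(400,300),interpolation=2))
cv2.imwrite("pics/d3.png",np.hstack(out))
E
```

```text
time_s: 15.7
tcp_pos: [463.8, 216.7, 295.2]
ee_rot: [-2.232, -2.209, -0.0]
force: [-0.5, -1.1, -0.2]
width: 1.001
finger_force: 0.0
t 15.7 tcp [463.8 216.7 295.2] psi -0.6 z [-0.001  0.001 -1.   ] F [-0.45 -1.05 -0.17] M [0.016 0.042 0.012] w 1.001 ff 0.0
[416.9 210.7]
[396.3 244.2]
```

View pics/d3.png

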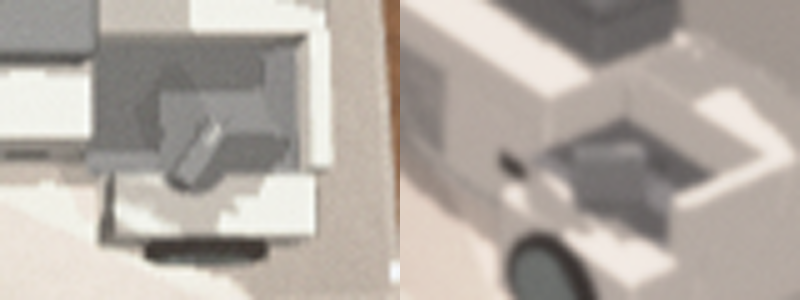

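The crop of the top view (left half) shows the dial's finger bar running from about (178, 178) to (212, 122). That is about 31° clockwise, centred on the predicted spot, and the case stands at upper left. Moving over the dial with the fingers closing across the bar (psi ≈ 60°).

```bash
python3 -c "
from h import *
x,y=pw(-97,-104);print(x,y);go(x,y,240,60)"
```

```text
517.9648672928301 -143.02481620991904
go [ 0.000e+00 -1.000e-03 -1.056e+00] [-0.3592  0.0569  0.055 ] deg 60.5 t 15.8
```

```bash
python3 -m jog '[0,0,-1.056,-0.1,0.01,0.0,0.3, 0,0,-1.056,-0.36,0.05,0.0,0.5, 0,0,-1.056,-0.36,0.05,0.0,0.5, 0,0,-1.056,-0.36,0.05,0.0,0.5, 0,0,-1.056,-0.36,0.057,0.03,0.5, 0,0,-1.056,-0.36,0.057,0.055,0.5, 0,0,-1.056,-0.36,0.057,0.055,0.5, 0,0,-1.056,-0.36,0.057,0.055,0.5]' 20; python3 -c "
from h import *
st();go(518,-143,129,60)"
```

```text
time_s: 16.6
tcp_pos: [518.3, -139.2, 243.6]
ee_rot: [0.812, 3.032, -0.001]
force: [1.2, -0.2, 0.6]
width: 0.496
finger_force: 0.0
t 16.6 tcp [ 518.3 -139.2  243.6] psi 60.0 z [ 0.002 -0.001 -1.   ] F [ 1.17 -0.21  0.62] M [-0.013 -0.006  0.047] w 0.496 ff 0.0
go [0.    0.002 0.   ] [-0.0014 -0.0035  0.1146] deg 0.1 t 16.6
```

```bash
python3 -m jog '[0,0,0,0,0,0.03,0.5, 0,0,0,0,0,0.06,0.5, 0,0,0,0,0,0.08,0.5, 0,0,0,0,0,0.095,0.5, 0,0,0,0,0,0.103,0.5, 0,0,0,0,0,0.103,0.5]'; python3 -c "
from h import *
st();go(518,-143,129,60)"
```

```text
time_s: 17.2
tcp_pos: [516.8, -136.6, 139.3]
ee_rot: [-0.82, -3.03, 0.0]
force: [0.0, 0.0, -0.1]
width: 0.502
finger_force: 0.0
t 17.2 tcp [ 516.8 -136.6  139.3] psi 59.7 z [-0.002  0.    -1.   ] F [ 0.05  0.01 -0.07] M [-0.04  -0.012  0.054] w 0.502 ff 0.0
go [-0.001 -0.002 -0.005] [-0.0043 -0.0049  0.0103] deg 0.3 t 17.2
```

```bash
python3 -m jog '[0,0,0,-0.0045,-0.005,0,0.5, 0,0,0,-0.0045,-0.005,0.005,0.5, 0,0,0,-0.0045,-0.005,0.01,0.5, 0,0,0,-0.0045,-0.005,0.01,0.7, 0,0,0,-0.0045,-0.005,0.01,0.76]' 20; python3 -c "
from h import *
st()"; python3 -m jog '[0,0,0,0,0,0,0.82, 0,0,0,0,0,0,0.86,0,0,0,0,0,0,1, 0,0,0,0,0,0,1]' 20; python3 -c "
from h import *
st()"
```

```text
time_s: 17.7
tcp_pos: [518.7, -142.4, 130.5]
ee_rot: [-0.819, -3.033, -0.0]
force: [-0.0, 0.1, -0.5]
width: 0.24
finger_force: 0.0
t 17.7 tcp [ 518.7 -142.4  130.5] psi 59.8 z [-0.  0. -1.] F [-0.02  0.14 -0.48] M [ 0.009  0.006 -0.018] w 0.24 ff 0.0
time_s: 18.1
tcp_pos: [518.0, -144.4, 130.7]
ee_rot: [-0.818, -3.033, 0.006]
force: [-2.3, -5.7, 0.8]
width: 0.13
finger_force: 20.4
t 18.1 tcp [ 518.  -144.4  130.7] psi 59.8 z [-0.002 -0.004 -1.   ] F [-2.31 -5.69  0.82] M [-0.921  0.451 -0.052] w 0.13 ff 20.4
```

```bash
python3 -m jog '[0,0,0,0,-0.0012,0,1, 0,0,0.1,0,-0.0012,0,1, 0,0,0.2,0,-0.0012,0,1, 0,0,0.3,0,-0.0012,0,1, 0,0,0.4,0,-0.0012,0,1, 0,0,0.4,0,-0.0012,0,1]'; python3 -c "
from h import *
st()"; python3 -m jog '[0,0,0.1,0,0,0,1, 0,0,0.2,0,0,0,1, 0,0,0.3,0,0,0,1, 0,0,0.35,0,0,0,1, 0,0,0.35,0,0,0,1]'; python3 -c "
from h import *
st()"
```

```text
time_s: 18.7
tcp_pos: [518.5, -143.9, 130.7]
ee_rot: [1.405, 2.809, -0.0]
force: [-0.3, -2.4, -0.9]
width: 0.138
finger_force: 20.4
t 18.7 tcp [ 518.5 -143.9  130.7] psi 36.9 z [ 0.001 -0.001 -1.   ] F [-0.35 -2.36 -0.88] M [-0.422  0.049 -0.087] w 0.138 ff 20.4
time_s: 19.2
tcp_pos: [519.0, -143.6, 130.8]
ee_rot: [1.87, 2.522, 0.002]
force: [1.7, -1.7, -2.0]
width: 0.137
finger_force: 20.2
t 19.2 tcp [ 519.  -143.6  130.8] psi 16.9 z [ 0.002 -0.    -1.   ] F [ 1.68 -1.73 -2.05] M [-0.218 -0.269 -0.023] w 0.137 ff 20.2
```

```bash
cat > chm.py <<'E'
import sys
from h import *
from rig import env
s=env.state();q=R.from_rotvec(s["ee_rot"]).as_matrix();m=s["moment"][2]
print(round(s["time_s"],2),"psi",np.degrees(np.arctan2(q[1,1],q[0,1])).round(2),"Mz",m.round(3),"F",s["force"].round(1))
sys.exit(bool(m>float(sys.argv[1])))
E
J="python3 -m jog"; C="python3 chm.py 0.17"
($J '[0,0,0.025,0,0,0,1, 0,0,0.025,0,0,0,1]' >/dev/null; $C) &&
($J '[0,0,0.025,0,0,0,1, 0,0,0.025,0,0,0,1]' >/dev/null; $C) &&
($J '[0,0,0.025,0,0,0,1, 0,0,0.025,0,0,0,1]' >/dev/null; $C) &&
($J '[0,0,0.025,0,0,0,1, 0,0,0.025,0,0,0,1]' >/dev/null; $C) &&
($J '[0,0,0.025,0,0,0,1, 0,0,0.025,0,0,0,1]' >/dev/null; $C) &&
($J '[0,0,0.025,0,0,0,1, 0,0,0.025,0,0,0,1]' >/dev/null; $C) &&
($J '[0,0,0.025,0,0,0,1, 0,0,0.025,0,0,0,1]' >/dev/null; $C) &&
($J '[0,0,0.025,0,0,0,1, 0,0,0.025,0,0,0,1]' >/dev/null; $C) &&
($J '[0,0,0.025,0,0,0,1, 0,0,0.025,0,0,0,1]' >/dev/null; $C) &&
($J '[0,0,0.025,0,0,0,1, 0,0,0.025,0,0,0,1]' >/dev/null; $C) &&
($J '[0,0,0.025,0,0,0,1, 0,0,0.025,0,0,0,1]' >/dev/null; $C) &&
($J '[0,0,0.025,0,0,0,1, 0,0,0.025,0,0,0,1]' >/dev/null; $C)
```

```text
19.4 psi 15.38 Mz -0.047 F [ 3.5 -1.1 -2.3]
19.6 psi 13.89 Mz -0.065 F [ 4.9 -1.  -3.3]
19.8 psi 12.41 Mz -0.085 F [ 4.4 -1.1 -3.6]
20.0 psi 10.98 Mz -0.032 F [ 5.3 -0.9 -3.7]
20.2 psi 9.54 Mz -0.048 F [ 5.1 -1.  -3.4]
20.4 psi 8.11 Mz 0.031 F [ 6.6 -1.2 -3.6]
20.6 psi 6.67 Mz -0.046 F [ 5.6 -0.7 -3.4]
20.8 psi 5.24 Mz -0.034 F [ 4.8 -0.5 -4.7]
21.0 psi 3.81 Mz -0.032 F [ 5.9 -0.6 -3.4]
21.2 psi 2.38 Mz -0.01 F [ 6.9 -1.2 -3.8]
21.4 psi 0.94 Mz -0.056 F [ 6.8 -0.8 -4.4]
21.6 psi -0.49 Mz -0.027 F [ 6.1 -0.5 -4.1]
```

```bash
sed -i 's/sys.exit.*/sys.exit(bool(m>.15 or m<-.2))/' chm.py
J="python3 -m jog"; C="python3 chm.py"
($J '[0,0,0.0,0,0.0006,0,1, 0,0,0.02,0,0.0012,0,1, 0,0,0.02,0,0.0012,0,1]' >/dev/null; $C) &&
($J '[0,0,0.02,0,0,0,1, 0,0,0.02,0,0,0,1]' >/dev/null; $C) &&
($J '[0,0,0.02,0,0,0,1, 0,0,0.02,0,0,0,1]' >/dev/null; $C) &&
($J '[0,0,0.02,0,0,0,1, 0,0,0.02,0,0,0,1]' >/dev/null; $C) &&
($J '[0,0,0.02,0,0,0,1, 0,0,0.02,0,0,0,1]' >/dev/null; $C) &&
($J '[0,0,0.02,0,0,0,1, 0,0,0.02,0,0,0,1]' >/dev/null; $C) &&
($J '[0,0,0.02,0,0,0,1, 0,0,0.02,0,0,0,1]' >/dev/null; $C) &&
($J '[0,0,0.02,0,0,0,1, 0,0,0.02,0,0,0,1]' >/dev/null; $C) &&
($J '[0,0,0.02,0,0,0,1, 0,0,0.02,0,0,0,1]' >/dev/null; $C) &&
($J '[0,0,0.02,0,0,0,1, 0,0,0.02,0,0,0,1]' >/dev/null; $C)
```

```text
21.9 psi -1.61 Mz -0.032 F [ 3.8 -0.6 -1.5]
22.1 psi -2.75 Mz -0.027 F [ 2.6 -1.2 -0.7]
22.3 psi -3.89 Mz -0.012 F [ 4.2 -0.  -0.7]
22.5 psi -5.03 Mz -0.059 F [ 4.3  0.1 -0.3]
22.7 psi -6.2 Mz -0.025 F [ 4.9 -0.  -0.6]
22.9 psi -7.35 Mz 0.01 F [ 5.5  0.4 -0.7]
23.1 psi -8.42 Mz 0.291 F [ 6.5  0.6 -1. ]
```

Stop felt: Mz jumped from about -0.03 to 0.29 N m at psi -8.4°, a dial angle of about 1.7 rad. Release and go up.

```bash
python3 -m jog '[0,0,0,0,0,0,0.85, 0,0,0,0,0,0,0.7, 0,0,0,0,0,0,0.5, 0,0,0,0,0,-0.03,0.5, 0,0,0,0,0,-0.08,0.5, 0,0,0,0,0,-0.13,0.5, 0,0,0,0,-0.05,-0.18,0.5, 0,0,0,0,-0.1,-0.18,0.5]'; python3 -m jog '[0,0,0,0.05,-0.02,0,0.3, 0,0,0,0.1,-0.02,0,0, 0,0,0,0.15,-0.02,0,0, 0,0,0,0.2,-0.02,0,0,0,0,0,0.25,-0.02,0,0, 0,0,0,0.3,-0.02,0,0, 0,0,0,0.3,-0.02,0,0]';python3 - <<'E'
from h import *
from rig import env
st();hatch()
t=env.grab_frame("top");s=env.grab_frame("side")
P=cloud(t);z=P[...,2];m=((z>144)&(z<175)).astype(np.uint8); m[:,:290]=0;m[:,460:]=0;m[:110]=0;m[255:]=0
ct=max(cv2.findContours(m,0,2)[0],key=cv2.contourArea)
a=cv2.approxPolyDP(ct,3,True)[:,0];print(np.c_[a,ray(t,a,156)[:,:2].round()].tolist())
A=cv2.resize(t["color"][120:260,290:460,::-1],None,fx=2.3,fy=2.3,interpolation=2)
B=cv2.resize(s["color"][170:330,290:470,::-1],(400,A.shape[0]),interpolation=2)
cv2.imwrite("pics/e4.png",np.hstack([A,B]))
E
```

```text
time_s: 23.9
tcp_pos: [437.8, -132.4, 311.7]
ee_rot: [2.373, 2.048, 0.004]
force: [-0.5, -0.1, 0.3]
width: 0.5
finger_force: 0.0
time_s: 24.6
tcp_pos: [459.2, 172.7, 306.3]
ee_rot: [-2.371, -2.058, 0.002]
force: [-0.2, -0.6, 0.4]
width: 1.004
finger_force: 0.0
t 24.6 tcp [459.2 172.7 306.3] psi -8.1 z [-0.003  0.001 -1.   ] F [-0.25 -0.64  0.43] M [-0.044 -0.029 -0.029] w 1.004 ff 0.0
side 808 zmax 307.2 angle 76.1 x@155 633.0
top 100 zmax 308.2 angle 75.6 x@155 635.5
[[311.0, 135.0, 719.0, 128.0], [311.0, 177.0, 608.0, 129.0], [316.0, 184.0, 589.0, 117.0], [317.0, 167.0, 634.0, 114.0], [441.0, 166.0, 634.0, -208.0], [440.0, 134.0, 718.0, -208.0]]
```

View pics/e4.png

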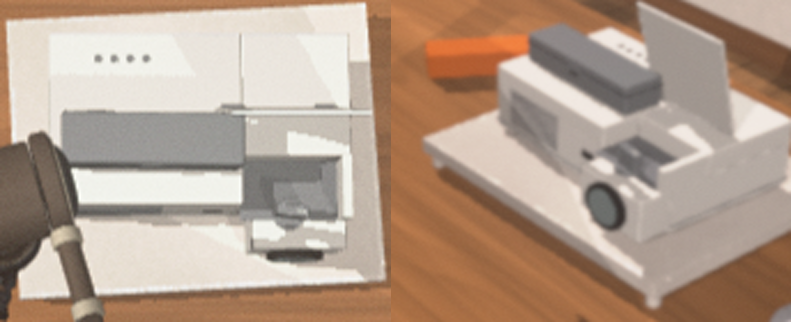

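The picture shows the hatch standing at about 76° against the case (left half, edge at y 112). The dial bar lies crosswise at about (290, 205), the projector corners are unchanged and the arm is clear. Handing in.

```bash
python3 -c "
from rig import env
print(env.close_job())"
```

```text
the job is handed in; nothing more can be done
None
```

I handed the job in: the hatch rests on the grey pencil case at its stop (about 76°). The dial is turned clockwise to its end stop (about 1.7 rad, felt at roughly 0.3 N m). The projector did not move, and I left the coasters and lamp base alone.

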